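Brush out a herb mill and take off its blade cap

ROBOT

A 7-joint arm with a two-finger parallel gripper is mounted at the origin on the work surface. World frame = base frame: x ahead of the robot, y to its left, z up, the work surface at z = 0. Lengths are in m, angles in rad, forces in N, time in s.
With the tool pointing down it reaches from about 0.35 to 0.9 m from the base axis. Payload 8.1 kg.
Tool frame: the origin (TCP) lies midway between the tips of the shut fingers; the grasp point (between the pads) lies 19 mm behind it; z points along the fingers, y is the line along which they close (so a half turn about z gives the same grasp; the last joint's range is limited). The gripper opens to 85 mm and grips with 20 to 120 N. Pads are 22 mm wide; open, the fingers measure 114 mm over their backs; the gripper's body (76 mm by 85 mm) begins 54 mm behind the grasp point. The pads swing forward as they close: fully open they stand 13 mm farther back than shut.
Start: joints at [-1.324, 0.434, 0.025, 1.573, -0.012, 1.134, -0.075], TCP at [0.214, 0.587, 0.231] pointing down, gripper open.
Joint ranges: [-2.62, 2.62], [-0.44, 2.09], [-1.27, 1.32], [0.08, 2.57], [-1.32, 4.46], [0.12, 2], [-2.74, 2.74]. Speed limits (rad/s): [2.22, 2.22, 3.01, 3.01, 3.14, 3.14, 3.14].

INTERFACE

Orientations are given as [roll, pitch, yaw] about the fixed x, y, z axes, in that order (R = Rz(yaw) Ry(pitch) Rx(roll)).
In Python, from rig import arm gives the robot as it stands. The module is installed in compiled form; this text tells all that it offers.
- The arm moves only by the tool step_arm, never from a script. Its argument "series" is a list that holds one entry, the list of rows, each a list of 5 numbers: the shift along the tool's x, y, z in cm, then the turn about the tool's z in degrees, then the opening, from 0 (shut) to 1 (fully open). A call has 1 to 20 rows; each row shifts and turns the commanded pose from where the row before left it, along the tool's axes as they then stand; what a row does not reach is not made up. A row lasts 1/8 s, in which the tool goes at most 62.5 mm and 10.7 degrees, less where a joint would pass 70% of its speed; a pose out of reach is approached as far as the arm can. A call is refused whole if a number of a shift passes 6.25 or a number of a turn 10.7, either way. A call with a gripper value outside its range is refused whole. The fingers move at their own pace and stop on an object; "squeeze" is the grip in N (left out, the last holds). Time passes only in rows, so rows that do not move let the fingers close. It gives the time, the measured TCP pose, the force, the opening and the grip force at its end, in the units of the state.
- arm.get_state(): the state, without advancing time (a new reading comes with each control period).
- arm.camera(name): name is "scene" or "top" or "wrist"; returns a dict with "pixels" (384x512x3 uint8, red, green, blue), "fx", "fy", "cx", "cy" (pixels), "k1" (the pictures are not rectified: a ray, as slopes to the right and down, at radius r is drawn at 1 + k1 r^2 times it, then the intrinsics apply), "R" (3x3) and "t" (3): a world point X has camera coordinates R X + t. Camera axes: x right, y down, z forward; pixel columns grow to the right and rows downward; lengths in m; the calibration is good to about 2 mm. A picture is of the moment at which its call begins. There is no depth.
- arm.finish_job(): hands the job in; it is judged then, once.
The state is a dict: "time_s": time; "joint_positions": joint angles; "qvel": joint speeds; "tau": joint torques, N m; "tcp_pos": TCP position; "orientation": TCP orientation; "contact_force": force on the tool from outside, world axes, zero at the start; "ft_torque": the same for the moment, N m; "gripper_width": finger opening in m; "gripper_force": force on a finger pad.
Only numpy, scipy, OpenCV 4.12 (cv2) and the standard library are available. Lean on these libraries where they do the work, as an engineer would, in place of code of your own. Each camera call takes 0.05 s, during which the arm holds its last target. There are 200 camera calls.

TASK

The herb mill on the blue mat is due for its clean-down: take the long brush from its holder, run it up and down twice inside that mill's bowl, from the rim to just above the knives, and stand it back in its holder. Then take off the red cap that holds the knives: its thread may be left- or right-handed, so try it one way and, if it stops hard, the other, until it comes free. Lift it a good 5 cm and finish still holding it there, upright over its mill; leave the other mill's cap, the tray, the jar and the glove carton where they are.

Things in the scene. Friction and masses are not known exactly. Their poses are not given: they have to be found in the camera images.
- blue_mat: Blue square mat, 210 x 210 x 4 mm, flat on the bench, fixed, edges along x and y. Origin: centre of its underside. The mill on it is the one to clean. The blue mat may be to the left or the right.
- mill_due_rim (a point): Centre of the mouth of the bowl of the mill on the blue mat, at the height of the rim (164 mm above the bench). The mill is fixed: white round base 188 mm across, 72 mm high, black control panel towards the robot; on it a clear round bowl, 178 mm outside, wall 3.5 mm. In its middle stands the blade spindle, 38 to 44 mm across, which carries the red cap.
- bowl_floor (a point): Centre of that bowl's floor inside, 82 mm below the rim (the spindle's foot is here). Two flat knives reach 72 mm out from the spindle, their tops 67 mm below the rim. The brush goes in the ring-shaped space between spindle and wall, best about 53 mm from the centre, and down to about 57 mm below the rim.
- cap_due_center (a point): Red ribbed cap on the spindle of the mill on the blue mat, loose, 48 mm across, 36 mm high, 80 g nominal; this point is its centre, half-way up (18 mm above its foot), at first 10 mm above the rim; z is up along its axis, x along the white mark on its top. Whether it loosens clockwise or anticlockwise (from above) differs from start to start and cannot be seen.
- cap_foot (a point): Foot of that cap, on its axis. Three lugs inside sit under three short threads. Tightening, it stops hard within 0.15 rad and then slips in the fingers (or jams). Loosening, it turns freely without rising, can be lifted straight off from 0.95 rad after the tight stop, and stops again at 1.25 rad, where it also lifts. Until then it cannot be pulled off.
- brush_grip (a point): Middle of the brush's blue round handle (18 mm across, 76 mm long), 149 mm above the brush's lower tip; the brush stands upright in its holder, z along the brush upwards. Grip here from above; the handle goes on 38 mm above this point. Below the handle: a 24 mm collar, a wire stem, and a stiff bristle head 33 mm across, the lowest 75 mm. 60 g nominal.
- brush_tip (a point): The lower end of the brush's bristle head, on the brush's axis.
- holder_mouth (a point): Centre of the mouth of the brush's steel tube holder, 80 mm above the bench; fixed. The tube is 36 mm wide inside and widens to 51 mm at the mouth; its floor is 6 mm above the bench, so the brush, fully home, has its tip there and its handle's middle 155 mm above the bench.
- mill_spare_rim (a point): Centre of the bowl mouth of the other, equal mill, which stands on a grey mat; leave it alone.
- cap_spare_center (a point): Centre of the other mill's equal red cap; leave it where it is.
- tray_center (a point): Clear round tray with root slices, 184 mm across, 18 mm high, loose; its centre, half-way up. Bystander.
- jar_center (a point): Amber jar with white lid, 68 mm across, 100 mm high, loose; its centre, half-way up. Bystander.
- gloves_center (a point): Blue carton of gloves, 235 x 125 x 75 mm, loose; its centre, half-way up. Bystander.
Not all that is in view belongs to the job. What is shaped like the part that bears cap_due_center but green or grey is not meant.

How it is judged:
On the way, in this order (a step that is already met when the one before it is completed fails the run):
1. first stroke: the brush's tip is down in the bowl of the mill on the blue mat, at least 46 mm below the rim (height (world z) of brush_tip below 0.118 m and horizontal distance between brush_tip and mill_due_rim below 0.085 m), for 0.1 s.
2. the brush's tip is drawn up to within 24 mm of the rim (or out of it), over the bowl (height (world z) of brush_tip above 0.14 m and horizontal distance between brush_tip and mill_due_rim below 0.1 m), for 0.1 s.
3. second stroke: the brush's tip is down again, at least 46 mm below the rim (all of step 1), for 0.1 s.
4. the brush stands in its holder again, let go (height (world z) of brush_tip below 0.02 m and horizontal distance between brush_tip and holder_mouth below 0.015 m and contact force between the fingers and brush below 0.1 N), for 0.2 s.
5. the cap has come off the spindle in the fingers (height (world z) of cap_due_center above 0.2 m and contact force between the fingers and cap_due above 1 N), for 0.2 s.
At the end, for the whole second after the job is handed in: The red cap of the mill on the blue mat is held still and upright (within 20 degrees) in the fingers, its centre more than 215 mm above the bench (over 40 mm above its seat) and within 100 mm of its mill's axis; the brush stands fully home in its holder (height (world z) of cap_due_center above 0.215 m and horizontal distance between cap_due_center and mill_due_rim below 0.1 m and angle between cap_due_center's own z axis and vertical below 0.35 rad and contact force between the fingers and cap_due above 1 N and linear speed of cap_due below 0.05 m/s and height (world z) of brush_tip below 0.02 m and horizontal distance between brush_tip and holder_mouth below 0.015 m and angle between brush_tip's own z axis and vertical below 0.25 rad); the arm keeps its last pose, push and grip.
It fails at once if the other mill's cap is moved (distance of cap_spare_center from where it was at the start of the episode above 0.008 m).
It fails at once if a bystander (tray, jar or glove carton) is pushed more than 30 mm or tipped (distance of any of tray_center, jar_center, gloves_center from where it was at the start of the episode above 0.03 m or angle between jar_center's own z axis and vertical above 0.5 rad).
It also fails if it takes over 58 s, if anything falls off the work surface, if the arm or the gripper's body presses on something with over 40 N, if the wrist force passes 120 N, or if a joint passes its speed limit or range.

## Working session

There is one attempt and no reset: what is moved stays moved. The work goes in short steps, Python scripts to look and compute and a tool call to move; the robot and the scene stay as the last step left them, time stands still between calls to the robot, and variables do not carry over. Pictures are saved under pics/ and viewed, at most 13 in all, crops included, and the job is handed in when it is done.

Besides the shell and the picture viewer there is one more tool, called after "Call:" as a command line: name --argument value ..., lists and objects as JSON in quotes. step_arm: Moves the arm, as the interface text tells. Its arguments: {"type":"object","properties":{"series":{"type":"array"},"squeeze":{"type":"number"}},"required":["series"]}

```bash
mkdir -p pics; cat > h.py <<'E'
import numpy as np, cv2
from rig import arm
def shot(n,f=None):
    c=arm.camera(n); 
    if f: cv2.imwrite('pics/'+f,cv2.cvtColor(np.asarray(c['pixels']),cv2.COLOR_RGB2BGR))
    return c
def K(c): return np.array([[c['fx'],0,c['cx']],[0,c['fy'],c['cy']],[0,0,1.]]),np.array([c['k1'],0,0,0.])
def ray(c,u,v):
    k,d=K(c); p=cv2.undistortPoints(np.array([[[u,v]]],float),k,d)[0,0]
    R=np.array(c['R']);t=np.array(c['t']); return -R.T@t, R.T@np.array([p[0],p[1],1])
def onz(c,u,v,z):
    o,d=ray(c,u,v); return o+d*(z-o[2])/d[2]
def proj(c,X):
    k,d=K(c); return cv2.projectPoints(np.array(X,float).reshape(-1,1,3),cv2.Rodrigues(np.array(c['R']))[0],np.array(c['t'],float),k,d)[0][:,0]
def blobs(c,lo,hi,amin=40):
    h=cv2.cvtColor(np.asarray(c['pixels']),cv2.COLOR_RGB2HSV); m=cv2.inRange(h,np.array(lo),np.array(hi))
    n,_,s,ce=cv2.connectedComponentsWithStats(m)
    return [(s[i].tolist(),ce[i].round(1).tolist()) for i in range(1,n) if s[i][4]>=amin]
E
python3 - <<'E'
from h import *
a=shot('top','top0.png');b=shot('scene','sc0.png')
cv2.imwrite('pics/both.png',cv2.resize(np.vstack([cv2.imread('pics/top0.png'),cv2.imread('pics/sc0.png')]),(800,1200))[:1]) 
for n,c in(('top',a),('scene',b)):
    print(n,'cam',(-np.array(c['R']).T@np.array(c['t'])).round(3))
    print('blue',blobs(c,(95,90,40),(125,255,255)));print('red',blobs(c,(0,130,60),(8,255,255)),blobs(c,(172,130,60),(180,255,255)))
print(arm.get_state())
E
```

```text
top cam [3.12e-01 1.00e-03 1.43e+00]
blue [([178, 172, 27, 64, 628], [197.5, 206.6]), ([382, 175, 7, 72, 222], [384.9, 211.8]), ([403, 202, 13, 14, 143], [409.0, 208.6]), ([141, 217, 20, 20, 226], [147.8, 229.6]), ([250, 223, 11, 15, 95], [254.8, 230.0])]
red [([153, 185, 18, 18, 205], [161.4, 193.1]), ([325, 199, 18, 18, 217], [333.5, 207.5])] []
scene cam [1.66  0.5   0.994]
blue [([23, 0, 31, 5, 81], [42.1, 1.2]), ([62, 0, 76, 114, 4866], [96.3, 47.5]), ([9, 12, 55, 32, 979], [40.4, 28.7]), ([341, 32, 70, 43, 2105], [376.9, 53.2]), ([29, 51, 44, 28, 631], [55.2, 65.8]), ([63, 87, 16, 15, 137], [71.6, 94.3]), ([343, 218, 25, 41, 180], [356.0, 241.6]), ([291, 226, 8, 15, 55], [294.9, 234.5])]
red [([198, 136, 12, 6, 49], [203.9, 138.3]), ([329, 178, 15, 10, 99], [335.9, 182.3])] []
{'time_s': 0.1, 'joint_positions': array([-1.32356674,  0.43513691,  0.02500213,  1.57401902, -0.01156877,
        1.13403538, -0.07510634]), 'qvel': array([ 8.69241442e-05, -2.04275317e-03, -4.01793693e-04, -1.95309467e-03,
        6.07110182e-04, -1.38317330e-03,  1.51651680e-03]), 'tau': array([ 2.71543693e-03, -6.71745729e+01,  1.02769833e+00, -3.16901207e+01,
        1.57685077e-02,  7.23342353e-03, -2.82218417e-05]), 'tcp_pos': array([0.21412565, 0.58667387, 0.23061   ]), 'orientation': array([-3.14014830e+00,  1.71621346e-04,  2.79167464e+00]), 'contact_force': array([-0.49615333,  0.61583427,  0.50354038]), 'ft_torque': array([-0.01175758, -0.0007608 , -0.020427  ]), 'gripper_force': 0.0, 'gripper_width': 0.08554960909901162}
```

View pics/top0.png

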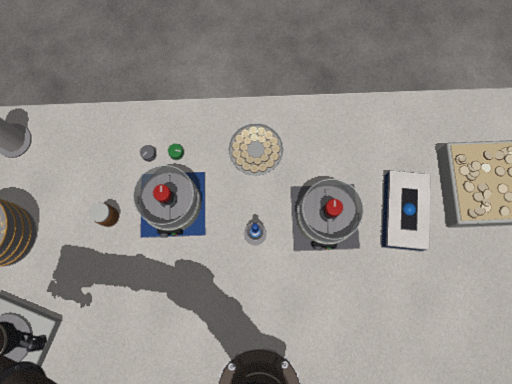

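View pics/sc0.png

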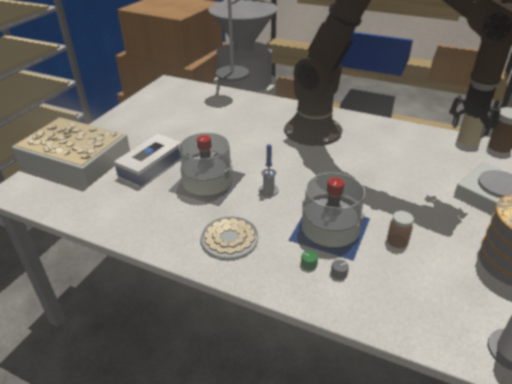

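The top view shows the blue mat at lower left (173,205), with its mill and red cap at (161,193). The brush in its holder is at (255,230). The spare mill on the grey mat is at (333,208). The green (176,151) and grey (148,152) caps are decoys. The scene view agrees: the due cap is at (336,183) over the blue mat and the brush is at (268,155–185).

```bash
python3 - <<'E'
from h import *
a=shot('top');b=shot('scene')
p=np.asarray(a['pixels'])[:,:,::-1];q=np.asarray(b['pixels'])[:,:,::-1]
A=cv2.resize(p[160:250,130:280],None,fx=5,fy=5,interpolation=3)[:, :750];B=cv2.resize(q[130:250,250:380],(450,415),interpolation=3)
cv2.imwrite('pics/cropA.png',A)
c2=cv2.resize(q[135:255,250:410],(800,600),interpolation=3);cv2.imwrite('pics/cropB.png',c2)
def tri(u,v):
    o1,d1=ray(a,*u);o2,d2=ray(b,*v);s=np.linalg.lstsq(np.c_[d1,-d2],o2-o1,rcond=None)[0]
    x,y=o1+s[0]*d1,o2+s[1]*d2;return ((x+y)/2).round(4),np.linalg.norm(x-y).round(4)
print('cap tri',tri((161.4,193.1),(335.9,184)))
print('cap z.185',onz(a,161.4,193.1,.185).round(4),'spare',onz(a,333.5,207.5,.185).round(4))
print('mat corners',[onz(a,u,v,.004).round(3) for u,v in((141,237),(205.5,236.5),(205.5,172.5))])
print('handle',onz(a,254.8,230,.155).round(4), onz(a,254.5,226,.193).round(4))
print('brush blobs scene',blobs(b,(100,70,30),(130,255,255),20)[-8:])
print('holder mouth',onz(a,256,232,.08).round(4))
print('tray',onz(a,256,149,.009).round(3),'jar',onz(a,106,213,.1).round(3))
E
```

```text
cap tri (array([0.5801, 0.259 , 0.1815]), np.float64(0.0022))
cap z.185 [0.5796 0.2572 0.185 ] spare [ 0.5194 -0.2296  0.185 ]
mat corners [array([0.478, 0.359, 0.004]), array([0.472, 0.152, 0.004]), array([0.682, 0.149, 0.004])]
handle [ 0.4679 -0.0052  0.155 ] [ 0.4744 -0.0046  0.193 ]
brush blobs scene [([61, 0, 77, 116, 4977], [96.3, 48.1]), ([9, 12, 55, 32, 1017], [40.3, 28.7]), ([341, 32, 71, 43, 2185], [376.8, 53.1]), ([28, 51, 46, 28, 666], [55.2, 65.8]), ([59, 87, 21, 20, 231], [70.9, 96.5]), ([144, 147, 10, 7, 42], [148.5, 150.1]), ([342, 218, 27, 41, 231], [355.8, 241.6]), ([290, 222, 11, 20, 90], [295.5, 233.5])]
holder mouth [ 0.4709 -0.0089  0.08  ]
tray [ 0.755 -0.02   0.009] jar [0.543 0.442 0.1  ]
```

View pics/cropA.png

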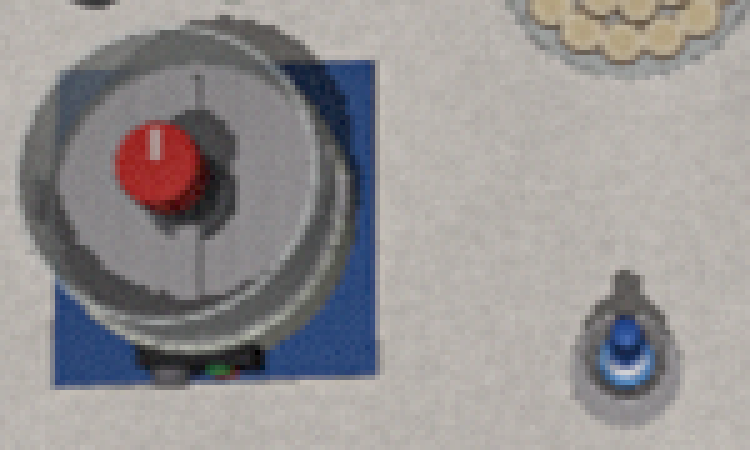

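View pics/cropB.png

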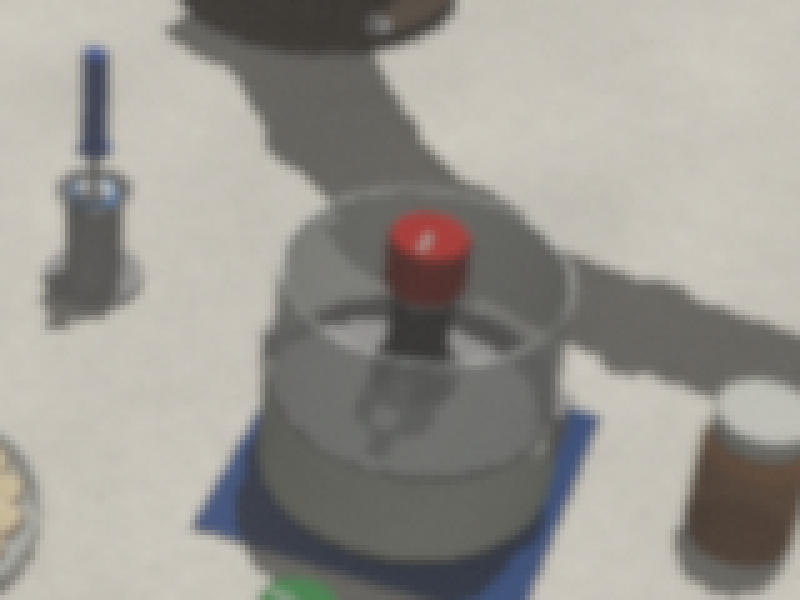

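The target is the mill on the blue mat, with its cap at about (0.580, 0.257). The crop shows its red top at (157,165), and the green and grey ones are off the mat. I'll move above the brush now.

Call:
step_arm --series '[[[0,0,-2,10,1],[0,0,-2,10,1],[0,0,-2,10,1],[0,0,-2,10,1],[0,0,-2,10,1],[0,0,-2,10,1],[0,0,-2,10,1],[-4.9,2.1,0,0,1],[-4.9,2.1,0,0,1],[-4.9,2.1,0,0,1],[-4.9,2.1,0,0,1],[-4.9,2.1,0,0,1],[-4.9,2.1,0,0,1],[-4.9,2.1,0,0,1],[-4.9,2.1,0,0,1],[-4.9,2.1,0,0,1],[-4.9,2.1,0,0,1],[-4.9,2.1,0,0,1],[-4.9,2.1,0,0,1]]]' --squeeze 40

```text
time_s: 2.58
tcp_pos: [0.466, -0.0027, 0.3715]
orientation: [3.141, -0.001, 1.57]
contact_force: [1.4, 0.7, -0.0]
gripper_width: 0.0854
gripper_force: 0.0
```

```bash
python3 - <<'E'
from h import *
a=shot('top');b=shot('scene');w=shot('wrist','w1.png')
def tri(u,v):
    o1,d1=ray(a,*u);o2,d2=ray(b,*v);s=np.linalg.lstsq(np.c_[d1,-d2],o2-o1,rcond=None)[0]
    x,y=o1+s[0]*d1,o2+s[1]*d2;return ((x+y)/2).round(4),np.linalg.norm(x-y).round(4)
print(tri((255.6,225.6),(269,144.8)),onz(a,255.6,225.6,.193),onz(b,269,144.8,.193),onz(b,269,155.4,.155),onz(a,255.2,233.6,.08))
s=arm.get_state();print(s['time_s'],s['tcp_pos'],s['orientation'],s['joint_positions'])
print('wristcam',-np.array(w['R']).T@np.array(w['t']));print(blobs(w,(100,90,30),(130,255,255)))
print(proj(w,[[.472,-.005,.193],[.472,-.005,.117],[.472,-.005,.08]]))
E
```

```text
(array([ 0.4746, -0.0056,  0.1933]), np.float64(0.0045)) [ 0.47544253 -0.00767887  0.193     ] [ 0.47356186 -0.00360871  0.193     ] [ 0.4795259 -0.0007047  0.155    ] [ 0.46615053 -0.00631995  0.08      ]
2.725 [ 0.46603801 -0.00396433  0.3713913 ] [3.14128818e+00 6.26291706e-04 1.56413629e+00] [-0.86545594  0.05572199  0.8256984   1.75068281 -0.04128285  1.35301183
 -0.03827811]
wristcam [0.46753355 0.07086247 0.51425604]
[([262, 0, 138, 41, 3146], [326.3, 25.0]), ([251, 136, 22, 38, 535], [262.0, 155.0])]
[[261.19529659 166.3206364 ]
 [260.35220854 153.44539924]
 [260.0428974  148.72230398]]
```

View pics/w1.png

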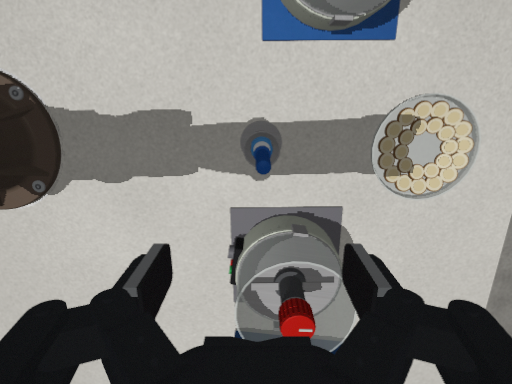

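The wrist view shows the brush handle's top at (263,166), which puts it at about (0.474, -0.0055). The earlier rays gave the same point. Descend and grip.

Call:
step_arm --series '[[[-0.1,0.8,2.9,0,1],[0,0,2.9,0,1],[0,0,2.9,0,1],[0,0,2.9,0,1],[0,0,2.9,0,1],[0,0,2.9,0,1],[0,0,2.9,0,1],[0,0,2.9,0,1],[0,0,0.3,0,1],[0,0,0,0,1],[0,0,0,0,0],[0,0,0,0,0],[0,0,0,0,0],[0,0,0,0,0],[0,0,0,0,0],[0,0,0,0,0],[0,0,0,0,0],[0,0,0,0,0]]]' --squeeze 50

```text
time_s: 4.97
tcp_pos: [0.4741, -0.0021, 0.1367]
orientation: [3.141, -0.0, 1.57]
contact_force: [-0.3, 0.8, 5.7]
gripper_width: 0.0169
gripper_force: 48.8
```

Call:
step_arm --series '[[[0,0,-1.5,0,0],[0,0,-2.5,0,0],[0,0,-2.5,0,0],[0,0,-2.5,0,0],[0,0,-2.5,0,0],[0,0,-2.5,0,0],[0,0,-2.5,0,0],[0,0,-2.5,0,0],[0,0,-1.0,0,0],[0,0,0,0,0]]]'

```text
time_s: 6.22
tcp_pos: [0.4738, -0.0021, 0.3366]
orientation: [3.141, -0.0, 1.57]
contact_force: [0.5, 0.2, -0.7]
gripper_width: 0.0166
gripper_force: 48.8
```

```bash
python3 - <<'E'
from h import *
b=shot('scene');w=shot('wrist');a=shot('top')
A=np.asarray(w['pixels'])[:,:,::-1];B=cv2.resize(np.asarray(b['pixels'])[90:210,210:340,::-1],(416,384),interpolation=3)
V=np.hstack([A[:,100:420],B]);cv2.imwrite('pics/lift.png',V)
s=arm.get_state();print(s['tcp_pos'],s['orientation'],s['gripper_width'],s['gripper_force'])
g=s['tcp_pos'];print(proj(b,[g+[0,0,.057],g+[0,0,-.13],g]))
print(onz(a,255.2,233.6,.08))
E
```

```text
[ 0.47318555 -0.0020652   0.33546478] [-3.14015799e+00  3.82163953e-04  1.56988708e+00] 0.016823735459177896 48.84374141693115
[[270.02667373  89.71293388]
 [269.50079471 141.65408829]
 [269.85879168 106.40486343]]
[ 0.46615053 -0.00631995  0.08      ]
```

View pics/lift.png

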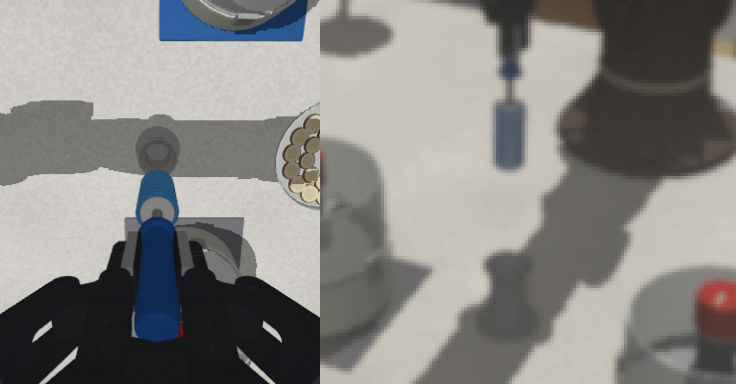

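The brush hangs straight below the TCP. Its tip is at scene (269,142.5) against a predicted (269.5,141.7). The empty holder mouth is at wrist (257,150). Next, over the bowl and through the two strokes.

Call:
step_arm --series '[[[3.4,1.8,0,0,0],[3.4,1.8,0,0,0],[3.4,1.8,0,0,0],[3.4,1.8,0,0,0],[3.5,1.8,0,0,0],[3.5,1.7,0,0,0],[0,0,0,0,0],[0,0,0,0,0],[0,0,1.5,0,0],[0,0,2,0,0],[0,0,2,0,0],[0,0,2,0,0]]]'

```text
time_s: 7.88
tcp_pos: [0.5802, 0.2028, 0.2599]
orientation: [-3.141, -0.0, 1.569]
contact_force: [-0.2, -0.2, -1.1]
gripper_width: 0.0168
gripper_force: 48.9
```

```bash
python3 - <<'E'
from h import *
b=shot('scene');a=shot('top')
B=cv2.resize(np.asarray(b['pixels'])[90:250,260:420,::-1],(600,600),interpolation=3);cv2.imwrite('pics/in.png',B)
s=arm.get_state();g=s['tcp_pos'];print(g,s['contact_force'])
print(((proj(b,[g+[0,0,-.13],[.5805,.2565,.164]])-[260,90])*3.75).round())
E
```

```text
[0.57912051 0.202812   0.25869831] [-1.2371607  -0.55149229 -0.48210736]
[[212. 386.]
 [278. 370.]]
```

View pics/in.png

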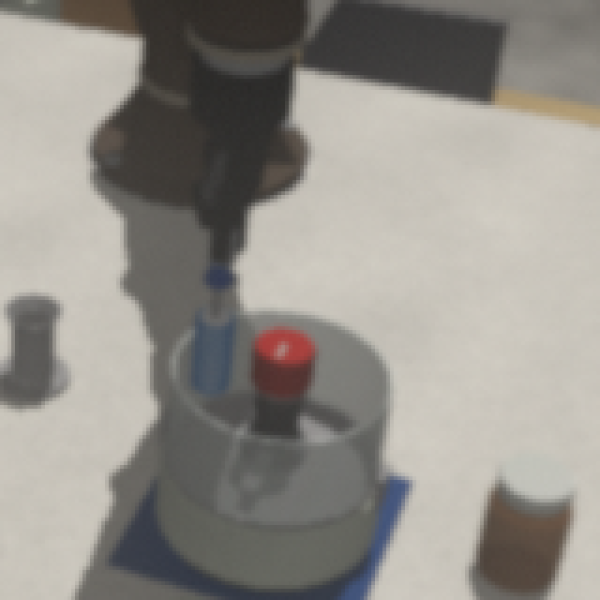

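The tip is in the ring-shaped space, clear of both wall and cap (bristles at (212,385) in the crop). I'll finish both strokes and lift out.

Call:
step_arm --series '[[[0,0,1.0,0,0],[0,0,1.1,0,0],[0,0,0,0,0],[0,0,0,0,0],[0,0,0,0,0],[0,0,-2.5,0,0],[0,0,-2.5,0,0],[0,0,0,0,0],[0,0,0,0,0],[0,0,0,0,0],[0,0,2.5,0,0],[0,0,2.5,0,0],[0,0,0,0,0],[0,0,0,0,0],[0,0,0,0,0]]]'

```text
time_s: 9.85
tcp_pos: [0.5815, 0.2039, 0.2414]
orientation: [3.14, -0.001, 1.57]
contact_force: [0.3, -0.4, -0.3]
gripper_width: 0.0167
gripper_force: 49.0
```

Call:
step_arm --series '[[[0,0,-2.5,0,0],[0,0,-2.5,0,0],[0,0,-2.5,0,0],[0,0,-2.3,0,0],[0,0,0,0,0],[-3.4,-1.8,0,0,0],[-3.4,-1.8,0,0,0],[-3.4,-1.8,0,0,0],[-3.4,-1.8,0,0,0],[-3.5,-1.8,0,0,0],[-3.5,-1.7,0,0,0],[0,0,0,0,0],[0,0,0,0,0]]]'

```text
time_s: 11.48
tcp_pos: [0.4737, -0.0015, 0.3381]
orientation: [3.142, -0.001, 1.57]
contact_force: [-0.4, 0.8, -1.3]
gripper_width: 0.0167
gripper_force: 49.0
```

```bash
python3 - <<'E'
from h import *
b=shot('scene');w=shot('wrist','w3.png')
B=cv2.resize(np.asarray(b['pixels'])[110:200,230:310,::-1],(533,600),interpolation=3);cv2.imwrite('pics/back.png',B)
s=arm.get_state();g=s['tcp_pos'];print(g,s['orientation'],s['gripper_width'])
print(((proj(b,[g+[0,0,-.13],[.472,-.005,.08]])-[230,110])*6.66).round())
print('mouth',onz(w,257,150,.08),onz(b,268.75,171.9,.08),proj(w,[[.474,-.003,.08]]))
E
```

```text
[ 0.47397737 -0.00098522  0.33804077] [-3.14138342e+00  1.87640910e-04  1.57156566e+00] 0.016891825458539518
[[264. 208.]
 [257. 413.]]
mouth [0.47417086 0.00556071 0.08      ] [ 0.4711449  -0.00460133  0.08      ] [[256.87446524 156.18365604]]
```

View pics/back.png

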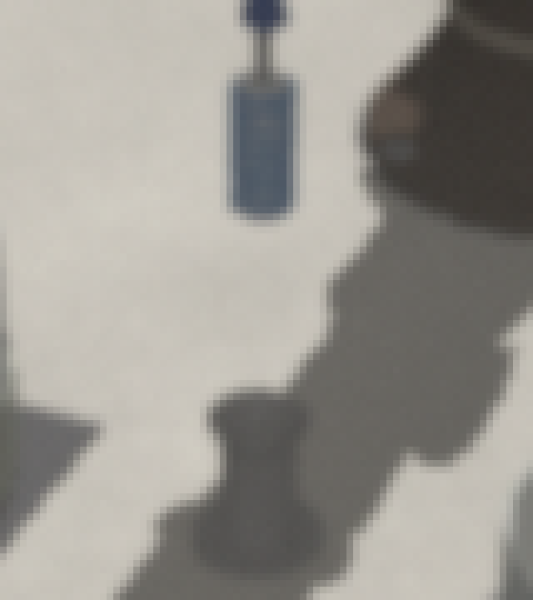

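Both strokes measured the tip at about 0.111 at the bottom. The scene view shows the brush vertical above the holder, with the tip at (264,215) and the mouth at (257,413). The commanded xy is back exactly where I gripped it, so lower straight down.

Call:
step_arm --series '[[[0,0,2.5,0,0],[0,0,2.5,0,0],[0,0,2.5,0,0],[0,0,2.0,0,0],[0,0,1.5,0,0],[0,0,1.5,0,0],[0,0,1.5,0,0],[0,0,1.5,0,0],[0,0,1.5,0,0],[0,0,1.0,0,0],[0,0,1.0,0,0],[0,0,0.7,0,0],[0,0,0,0,0],[0,0,0,0,0]]]'

```text
time_s: 13.32
tcp_pos: [0.474, -0.0021, 0.1416]
orientation: [3.141, -0.0, 1.57]
contact_force: [0.8, -0.1, -1.6]
gripper_width: 0.0172
gripper_force: 49.0
```

Call:
step_arm --series '[[[0,0,0.4,0,0],[0,0,0,0,0],[0,0,0,0,0],[0,0,0,0,1],[0,0,0,0,1],[0,0,0,0,1],[0,0,0,0,1],[0,0,0,0,1],[0,0,0,0,1],[0,0,-1.5,0,1],[0,0,-3,0,1],[0,0,-3,0,1],[0,0,-3,0,1],[0,0,-3,0,1],[0,0,-3,0,1],[0,0,-3,0,1],[0,0,0,0,1]]]'

```text
time_s: 15.45
tcp_pos: [0.4749, -0.0026, 0.3349]
orientation: [3.137, -0.001, 1.569]
contact_force: [-0.2, 0.4, 0.0]
gripper_width: 0.0854
gripper_force: 0.0
```

```bash
python3 - <<'E'
from h import *
b=shot('scene');a=shot('top');w=shot('wrist')
B=cv2.resize(np.asarray(b['pixels'])[130:210,230:310,::-1],(400,400),interpolation=3)
cv2.imwrite('pics/home.png',np.hstack([B,cv2.resize(np.asarray(w['pixels'])[80:240,180:340,::-1],(400,400))]))
s=arm.get_state();print(s['tcp_pos'],s['joint_positions'].round(2),s['gripper_width'])
print(((proj(b,[[.474,-.003,.193],[.474,-.003,.117]])-[230,130])*5).round())
E
```

```text
[ 0.47329328 -0.00214674  0.33201422] [-0.88  0.11  0.88  1.81 -0.09  1.26  0.02] 0.08524755473914804
[[196.  75.]
 [195. 168.]]
```

View pics/home.png

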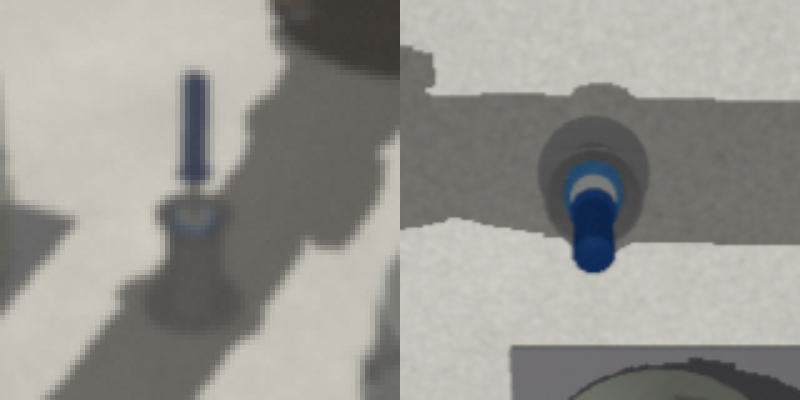

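The brush is home: its handle top is at (195,72) in the crop and its bristles are inside the mouth. Now to the cap.

Call:
step_arm --series '[[[4.3,1.8,0,0,1],[4.3,1.8,0,0,1],[4.3,1.8,0,0,1],[4.3,1.8,0,0,1],[4.3,1.8,0,0,1],[4.3,1.8,0,0,1],[0,0,0,0,1],[0,0,0,0,1]]]'

```text
time_s: 16.6
tcp_pos: [0.5817, 0.2549, 0.3312]
orientation: [-3.14, 0.002, 1.569]
contact_force: [-0.0, -0.5, -0.1]
gripper_width: 0.0855
gripper_force: 0.0
```

```bash
python3 - <<'E'
from h import *
w=shot('wrist','w4.png')
s=arm.get_state();print(s['time_s'],s['tcp_pos'],s['orientation'],s['joint_positions'].round(2))
r=blobs(w,(0,110,50),(10,255,255));print(r)
print(proj(w,[[.5805,.2565,.192],[.5805,.2565,.174],[.5805,.2565,.156]]))
E
```

```text
16.65 [0.58173616 0.25438557 0.33176288] [-3.14067324e+00  1.26088213e-03  1.56822185e+00] [-0.98  0.46  0.77  1.43 -0.32  1.38 -0.21]
[([232, 145, 49, 53, 1889], [256.1, 171.2])]
[[255.69033476 175.94003231]
 [255.78773775 171.43494125]
 [255.87489664 167.40383107]]
```

View pics/w4.png

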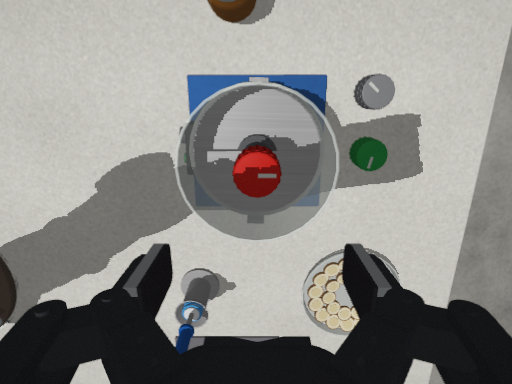

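The red cap's top centre is at wrist (256.5,173.5), about 2 mm further in +y than predicted, so its centre is about (0.581, 0.258). Descend and grip it.

Call:
step_arm --series '[[[0.3,0,2.5,0,1],[0,0,2.5,0,1],[0,0,2.5,0,1],[0,0,2.5,0,1],[0,0,2,0,1],[0,0,2,0,1],[0,0,2,0,1],[0,0,2,0,1],[0,0,0,0,1],[0,0,0,0,0],[0,0,0,0,0],[0,0,0,0,0],[0,0,0,0,0],[0,0,0,0,0],[0,0,0,0,0],[0,0,0,0,0]]]' --squeeze 50

```text
time_s: 18.65
tcp_pos: [0.5823, 0.2588, 0.1536]
orientation: [3.141, -0.001, 1.57]
contact_force: [-1.8, -1.6, 5.6]
gripper_width: 0.0474
gripper_force: 50.5
```

```bash
python3 - <<'E'
from h import *
s=arm.get_state();print(s['tcp_pos'],s['contact_force'],s['ft_torque'],s['gripper_width'],s['gripper_force'])
E
```

```text
[0.58230042 0.25882827 0.15356411] [-1.78510643 -1.63171709  5.61929061] [-0.20459707  0.49781492  0.03212509] 0.04737714134531833 50.46391725540161
```

Call:
step_arm --series '[[[0,0,0,4,0],[0,0,0,4,0],[0,0,0,4,0],[0,0,0,0,0]]]'

```text
time_s: 19.15
tcp_pos: [0.5817, 0.2587, 0.1536]
orientation: [-3.142, -0.0, 1.361]
contact_force: [-4.4, -2.5, 8.0]
gripper_width: 0.047
gripper_force: 52.9
```

```bash
python3 - <<'E'
from h import *
s=arm.get_state();print(s['tcp_pos'],s['orientation'],s['contact_force'],s['ft_torque'],s['gripper_width'],s['gripper_force'])
E
```

```text
[0.58173645 0.25869727 0.15355852] [-3.14154530e+00 -4.54283690e-07  1.36118448e+00] [-4.37155782 -2.47476867  7.95871674] [-0.44857726  0.93032822  0.82979763] 0.04701943194814555 52.88976547191851
```

Call:
step_arm --series '[[[0,0,0,4,0],[0,0,0,0,0]]]'

```text
time_s: 19.4
tcp_pos: [0.582, 0.2596, 0.1535]
orientation: [3.141, -0.001, 1.293]
contact_force: [-3.0, 0.7, 6.0]
gripper_width: 0.0468
gripper_force: 57.4
```

```bash
python3 - <<'E'
from h import *
s=arm.get_state();print(s['orientation'],s['contact_force'],s['ft_torque'],s['gripper_width'],s['gripper_force'])
E
```

```text
[ 3.14112105e+00 -7.75069862e-04  1.29312774e+00] [-2.98654464  0.66650434  6.02911893] [-0.16882324  0.55694339  1.33865802] 0.0467807326666502 57.40936447866261
```

The moment rises to 1.3 N·m over a few degrees, so this direction is tightening. Turn the other way, aiming for about 65° past the stop.

Call:
step_arm --series '[[[0,0,0,-5,0],[0,0,0,-5,0],[0,0,0,-6,0],[0,0,0,-6,0],[0,0,0,-6,0],[0,0,0,0,0]]]'

```text
time_s: 20.15
tcp_pos: [0.5824, 0.2592, 0.1535]
orientation: [3.14, -0.001, 1.779]
contact_force: [-1.4, 0.3, 8.2]
gripper_width: 0.0466
gripper_force: 56.6
```

```bash
python3 - <<'E'
from h import *
s=arm.get_state();print(s['orientation'],s['contact_force'],s['ft_torque'],s['gripper_width'],s['gripper_force'])
E
```

```text
[ 3.14011766e+00 -1.14952560e-03  1.77924049e+00] [-1.40913124  0.2754847   8.22085219] [-0.06405307  0.4932535   0.02685914] 0.046607489587050153 56.63027769885957
```

Moment is zero after 28°, so it's turning freely. Continue.

Call:
step_arm --series '[[[0,0,0,-6,0],[0,0,0,-6,0],[0,0,0,-6,0],[0,0,0,-6,0],[0,0,0,-6,0],[0,0,0,-6,0],[0,0,0,-3,0],[0,0,0,0,0]]]'

```text
time_s: 21.15
tcp_pos: [0.5812, 0.26, 0.1535]
orientation: [3.141, -0.002, 2.459]
contact_force: [-5.7, 2.9, 10.9]
gripper_width: 0.047
gripper_force: 57.1
```

```bash
python3 - <<'E'
from h import *
s=arm.get_state();print(s['orientation'],s['contact_force'],s['ft_torque'],s['joint_positions'].round(2))
E
```

```text
[ 3.14054668e+00 -1.90306845e-03  2.45930919e+00] [-5.71509014  2.91642718 10.86445318] [0.22672369 1.40226492 0.06809493] [-0.8   0.55  0.44  1.66 -0.27  1.    0.63]
```

Call:
step_arm --series '[[[0,0,0,-4,0],[0,0,0,0,0],[0,0,-0.5,0,0],[0,0,-0.5,0,0],[0,0,0,0,0]]]'

```text
time_s: 21.78
tcp_pos: [0.5812, 0.2587, 0.1625]
orientation: [-3.141, -0.001, 2.529]
contact_force: [-6.2, -0.1, 3.2]
gripper_width: 0.0469
gripper_force: 56.0
```

```bash
python3 - <<'E'
from h import *
s=arm.get_state();print(s['orientation'],s['contact_force'],s['ft_torque'],s['gripper_width'],s['gripper_force'])
E
```

```text
[-3.14051655e+00 -1.05440996e-03  2.52924017e+00] [-6.21914777 -0.10565265  3.17289615] [-0.15147804  1.46375222 -0.05283033] 0.04685343844458296 55.99127547349781
```

No downward resistance, so it is lifting. Continue to about 7 cm and look.

Call:
step_arm --series '[[[0,0,-0.8,0,0],[0,0,-1,0,0],[0,0,-1,0,0],[0,0,-1,0,0],[0,0,-1,0,0],[0,0,-1,0,0],[0,0,-0.5,0,0],[0,0,0,0,0],[0,0,0,0,0],[0,0,0,0,0],[0,0,0,0,0]]]'

```text
time_s: 23.15
tcp_pos: [0.5819, 0.2588, 0.225]
orientation: [-3.141, -0.0, 2.53]
contact_force: [-0.5, 0.1, -0.4]
gripper_width: 0.0467
gripper_force: 55.9
```

```bash
python3 - <<'E'
from h import *
b=shot('scene')
cv2.imwrite('pics/end.png',cv2.resize(np.asarray(b['pixels'])[90:250,230:420,::-1],(712,600),interpolation=3))
s=arm.get_state();print(s['tcp_pos'],s['contact_force'],s['gripper_width'],s['gripper_force'],abs(s['qvel']).max())
g=s['tcp_pos'];print(((proj(b,[g+[0,0,.0204],[.581,.258,.174]])-[230,90])*3.75).round(),blobs(b,(0,110,50),(10,255,255),30))
E
```

```text
[0.58189742 0.25877254 0.22513122] [ 0.48745263  0.91042299 -1.33785246] 0.046748159617002155 55.8940441114828 0.0036401459859995208
[[403. 288.]
 [393. 360.]] [([198, 135, 12, 8, 80], [203.4, 138.6]), ([331, 159, 9, 16, 105], [335.0, 166.4])]
```

View pics/end.png

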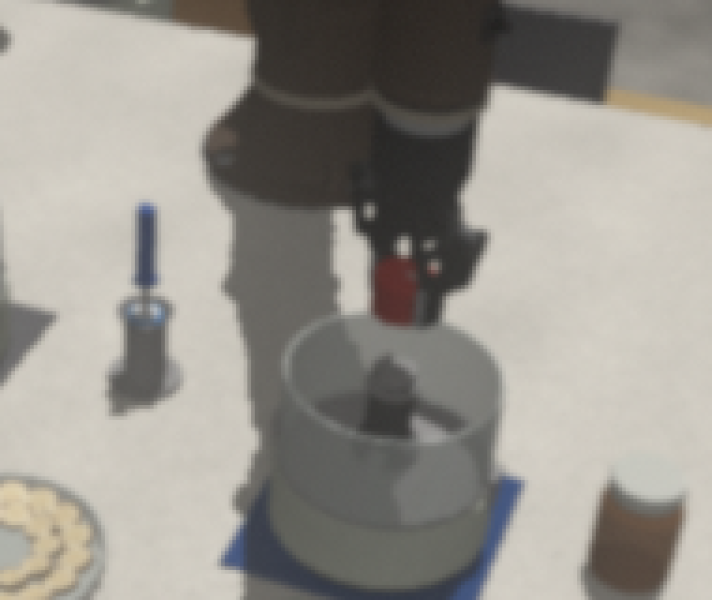

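The cap is in the fingers, upright at (397,290) and about 7 cm above its seat. The spindle is bare, and the brush stands home at (147,245). Handing in.

```bash
python3 -c "
from rig import arm
print(arm.finish_job())"
```

```text
the job is handed in; nothing more can be done
None
```

I ran the brush up and down twice in the blue-mat mill and stood it back in its holder. The red cap came free anticlockwise (clockwise stopped hard), and I handed the job in with it held upright about 7 cm above its seat; no verdict came back.

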